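# Put the magnifying glass away in the drawer and close the hasp

## Robot

A 6-joint arm with a two-finger parallel gripper is mounted at the origin on the work surface. World frame = base frame: x ahead of the robot, y to its left, z up, the work surface at z = 0. Lengths are in mm, angles in rad, forces in N, time in s.
With the tool pointing down it reaches from about 400 to 925 mm from the base axis. Payload 12.5 kg.
Tool frame: the origin (TCP) lies midway between the tips of the shut fingers; the grasp point (between the pads) lies 19 mm behind it; z points along the fingers, y is the line along which they close (so a half turn about z gives the same grasp; the last joint's range is limited). The gripper opens to 95 mm and grips with 3 to 60 N. Pads are 20 mm wide; open, the fingers measure 119 mm over their backs; the gripper's body (75 mm by 180 mm) begins 59 mm behind the grasp point.
Start: joints at [-1.248, 0.491, 1.559, -0, 1.092, -0.106], TCP at [259.888, -568.427, 177.261] pointing down, gripper open.
Joint ranges: [-3.1, 3.1], [-0.84, 2.19], [0.05, 2.79], [-1.13, 4.28], [0.06, 2.93], [-2.69, 2.69]. Speed limits (rad/s): [2.22, 2.22, 2.79, 3.14, 3.14, 3.14].

## Interface

Orientations are given as [roll, pitch, yaw] about the fixed x, y, z axes, in that order (R = Rz(yaw) Ry(pitch) Rx(roll)).
In Python, from cell import env gives the robot as it stands.
- The arm moves only by the tool carry_out, never from a script. Its argument "series" is a list of rows, each a list of 4 numbers: the shift along the world's x, y, z normalised to -1 to 1, where 1 is 5 cm, then the turn about the world's z normalised to -1 to 1, where 1 is 6 degrees. In form: [[x, y, z, turn], ...]. A call has exactly 5 rows; each row shifts and turns the commanded pose from where the row before left it; what a row does not reach is not made up. A row lasts 1/10 s, in which the tool goes at most 50 mm and 8.59 degrees, less where a joint would pass 70% of its speed; a pose out of reach is approached as far as the arm can. A call with a number of a shift or a turn outside -1 to 1 is refused whole. A call with a gripper value outside its range is refused whole. "fingers" is the closure, from -1 (fully open) to 1 (shut), set as the call begins (left out, the last holds). The fingers move at their own pace and stop on an object; the grip force is fixed at half the most. Time passes only in rows, so rows that do not move let the fingers close, or fill a call up. It gives the time, the measured TCP pose, the force, the opening and the grip force at its end, in the units of the state.
- env.state(): the state, without advancing time (a new reading comes with each control period).
- env.read_camera(name): name is "scene" or "top"; returns the picture (480x640x3 uint8, red, green, blue); there is no depth.
- env.calibration(name): a dict with "K" (3x3 intrinsics, pixels), "pose" (4x4, takes a point from camera to world coordinates). Camera axes: x right, y down, z forward; pixel columns grow to the right and rows downward; lengths in mm; the calibration is good to about 2 mm. A picture is of the moment at which its call begins. calibration takes no time and is no camera call.
- env.job_done(): hands the job in; it is judged then, once.
Trained networks look in the newest picture that a camera, given by its name, has taken for a name from the list of things; names that differ only in an ending like _2 or _b are one class to them, and where a whole thing is asked for, a point or a joint stands for the part that bears it (a point fixed in the world has none). Each returns a list of dicts, best first, with "conf" (0 to 1); they miss things now and then, are a little off and sometimes report something else, mostly with a low value. They report only what shows in the picture. A call takes as long as a camera call. They do not tell look-alikes from the thing itself.
- env.look_for(camera, label): "position" ([row, column] as shares, 0 to 1, of the picture: columns of its width, rows of its height, amid what is visible of it).
The state is a dict: "t": time; "joints": joint angles; "qvel": joint speeds; "tau": joint torques, N m; "eef_pos": TCP position; "tcp_rot": TCP orientation; "ft_force": force on the tool from outside, world axes, zero at the start; "moment": the same for the moment, N m; "opening": opening from 0.0 (shut) to 1.0 (fully open); "grip_force": force on a finger pad.
Only numpy, scipy, OpenCV 4.12 (cv2) and the standard library are available. Lean on these libraries where they do the work, as an engineer would, in place of code of your own. Each camera call takes 0.05 s, during which the arm holds its last target. There are 200 camera calls.

## Task

Put the magnifying glass away: lay it gently, flat, in the free part of the open drawer of the small wooden cabinet. Then push the drawer fully home and, after that, swing the steel hasp over so that it hangs down on the drawer front, over its staple. Leave the slide box and the glue stick alone.

Things in the scene. Friction and masses are not known exactly. Their poses are not given: they have to be found in the camera images.
- magnifier: Magnifying glass lying flat on the bench, 162 mm long: a dark-rimmed glass disc 80 mm across and 16 mm thick, and a straight black handle 20 mm wide, 20 mm high and 78 mm long. Its origin is on the underside, x along its length: the handle runs from x = -80 mm to -2 mm, the disc is centred at x = +42 mm. z up. About 120 g; it balances near x = +8 mm.
- cabinet: Small wooden bench cabinet with one drawer, 250 mm deep (x), 320 mm wide (y), 110 mm high, fixed to the bench. Its origin is on the bench at the middle of the lower edge of its front face; x points into the cabinet, away from the robot, y to its left, z up. The top board is flush with the face of the closed drawer.
- drawer (a joint): How far the drawer is pulled out towards the robot (cabinet -x), m: 0 = fully home, 0.17 = end of travel.
- bay (a point): On the drawer's floor, 22 mm above the bench, mid of the free uncovered part; moves with the drawer, cabinet axes. Free: 115 mm either way in y (left: a block, 62 mm above the bench, with eyepieces up to 80; right: the side wall); in x from -63 mm (drawer front) to +135 mm (back wall), roofed beyond the cabinet's front edge. Wall tops are 79 mm above the bench.
- drawer_front (a point): Middle of the top edge of the drawer front's outer face, 88 mm above the bench; moves with the drawer, cabinet axes. The front is 292 mm wide, 74 high, 15 thick. A wire staple stands 14 mm out of its middle, 22 mm below this point; two knobs, 26 mm across, stand 26 mm out, 110 mm left and right of it, 38 mm below it.
- hasp (a joint): Angle of the hasp, rad: 0 = hanging straight down on the drawer front with its slot over the staple; 1.57 = pointing straight out towards the robot; 3.14 = straight up; 3.9 = its stop, leaning back over the cabinet's top. It swings freely and falls to whichever side of upright it is on.
- hasp_hinge (a point): Middle of the hasp's hinge pin, at the middle of the top front edge of the cabinet, 114 mm above the bench; the pin runs along the cabinet's y.
- hasp_tip (a point): Middle of the free end of the hasp, a slotted steel plate 40 mm wide, 4 mm thick and 68 mm long from its hinge pin.
- slide_box: Closed grey and white plastic box for microscope slides, 102 x 77 x 32 mm, loose on the bench; origin under its centre. Not to be disturbed.
- glue_stick: White and grey glue stick standing upright, 33 mm across, 100 mm tall; origin under its centre. Not to be disturbed.
There are look-alikes about, which are no part of the job. There is more than one size of the magnifier; the job needs the middle-sized.

How it is judged:
By the outcome, as a careful person would: the job done as asked, in the order asked, and still so for the second after the job is handed in, with the robot touching nothing.
It also fails if it takes over 58 s, if anything falls off the work surface, if the arm or the gripper's body presses on something with over 40 N, if the wrist force passes 120 N, or if a joint passes its speed limit or range.

## Working session

There is one attempt and no reset: what is moved stays moved. The work goes in short steps, Python scripts to look and compute and a tool call to move; the robot and the scene stay as the last step left them, time stands still between calls to the robot, and variables do not carry over. Pictures are saved under pics/ and viewed, at most 10 in all, crops included, and the job is handed in when it is done.

Besides the shell and the picture viewer there is one more tool, called after ">>>" by a JSON object that holds its "op" and its "data". carry_out: Moves the arm, as the interface text tells. Its arguments: {"type":"object","properties":{"series":{"type":"array","items":{"type":"array","items":{"type":"number","minimum":-1,"maximum":1}}},"fingers":{"type":"number"}},"required":["series"]}

```bash
mkdir -p pics; ls; python3 - <<'E'
from cell import env
import cv2
for c in ("scene","top"):
    cv2.imwrite(f"pics/{c}0.png",env.read_camera(c)[:,:,::-1])
    k=env.calibration(c);print(c,k["K"],k["pose"])
    for l in ("magnifier","cabinet","drawer","drawer_front","bay","hasp","hasp_hinge","hasp_tip","slide_box","glue_stick"):
        print(l,[(round(d["conf"],2),round(d["position"][1]*640),round(d["position"][0]*480)) for d in env.look_for(c,l)])
print(env.state())
E
```

```text
pics
scene [[601.02934173   0.         325.12133327]
 [  0.         601.02934173 241.85246209]
 [  0.           0.           1.        ]] [[ 8.43163564e-01  3.71871552e-01 -3.88312701e-01  1.00124580e+03]
 [ 5.37430681e-01 -6.03889991e-01  5.88629885e-01 -7.54080098e+02]
 [-1.56034443e-02 -7.05002431e-01 -7.09033219e-01  1.01566881e+03]
 [ 0.00000000e+00  0.00000000e+00  0.00000000e+00  1.00000000e+00]]
magnifier [(0.91, 296, 189), (0.89, 229, 287), (0.55, 226, 360)]
cabinet [(0.65, 401, 284), (0.33, 379, 243)]
drawer [(0.79, 329, 257)]
drawer_front [(0.89, 333, 256)]
bay [(0.56, 330, 257)]
hasp [(0.52, 381, 241)]
hasp_hinge [(0.65, 404, 278)]
hasp_tip [(0.55, 381, 241)]
slide_box [(0.66, 265, 410)]
glue_stick [(0.91, 361, 151)]
top [[523.71126806   0.         321.23473097]
 [  0.         523.71126806 228.4653428 ]
 [  0.           0.           1.        ]] [[-7.61961579e-03 -9.96073453e-01  8.82021415e-02  3.83075257e+02]
 [-9.99648394e-01  9.82770895e-03  2.46273307e-02 -7.85915522e+00]
 [-2.53974553e-02 -8.79834783e-02 -9.95798110e-01  1.29546280e+03]
 [ 0.00000000e+00  0.00000000
[... 361 characters left out ...]
69, 280)]
{'t': 1.1, 'joints': array([-1.24762366e+00,  4.90893959e-01,  1.55887852e+00,  5.10912417e-06,
        1.09165953e+00, -1.05610366e-01]), 'qvel': array([-2.79701241e-04, -5.71941757e-04,  8.72963686e-04,  2.46969417e-05,
        6.61224722e-04,  2.24154167e-04]), 'tau': array([ 3.06204369e-03, -6.12470841e+01, -2.58429158e+01,  6.93927356e-02,
        4.45013051e-02,  8.60209781e-06]), 'eef_pos': array([ 259.88314097, -568.45586665,  177.27210833]), 'tcp_rot': array([3.14143243e+00, 1.24247694e-05, 4.28780679e-01]), 'ft_force': array([-0.5054768 , -0.3301056 ,  0.18032214]), 'moment': array([-0.02374494,  0.01075552,  0.02501731]), 'grip_force': 0.0, 'opening': 1.0054327474546545}
```

View pics/top0.png

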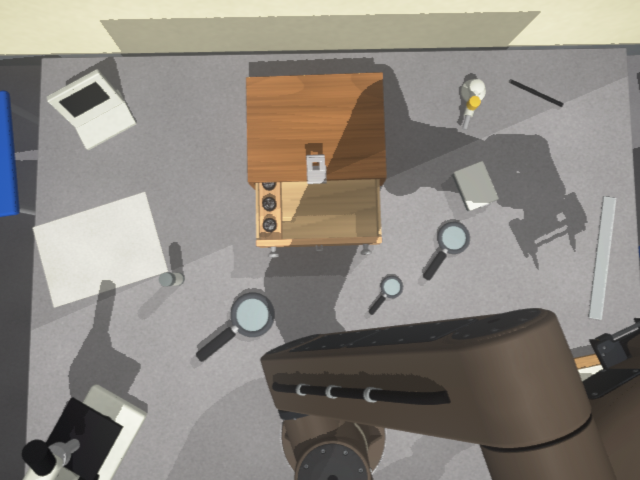

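View pics/scene0.png

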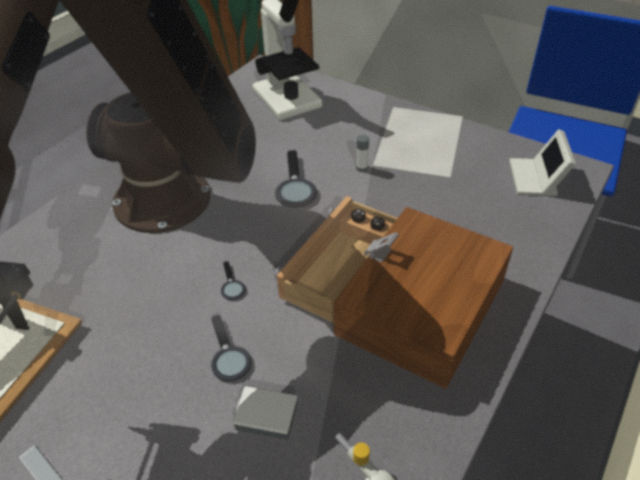

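The top picture shows three magnifiers: small at (390,287), large at (252,313) and middle-sized at (453,237), with its handle ending at (427,276). The cabinet's front edge is at row ~182 with the drawer open to row ~245, the hasp leans back at (316,168), the slide box is at (475,187) and the glue stick at (168,280). The scene picture agrees.

```bash
cat > h.py <<'E'
from cell import env
import numpy as np, cv2
def px2w(c,u,v,z):
    k=env.calibration(c);T=k["pose"];d=T[:3,:3]@np.linalg.solve(k["K"],[u,v,1.]);o=T[:3,3]
    return o+d*(z-o[2])/d[2]
def w2px(c,p):
    k=env.calibration(c);T=k["pose"];q=k["K"]@(T[:3,:3].T@(np.array(p,float)-T[:3,3]));return q[:2]/q[2]
E
python3 - <<'E'
from h import *
im=cv2.imread("pics/top0.png")
a=cv2.resize(im[215:290,405:485],None,fx=5,fy=5,interpolation=cv2.INTER_CUBIC)
b=cv2.resize(im[140:265,235:395],None,fx=4.5,fy=4.5,interpolation=cv2.INTER_CUBIC)
W=np.zeros((600,800,3),np.uint8)
cv2.imwrite("pics/mag.png",a); cv2.imwrite("pics/cab.png",b)
g=cv2.cvtColor(im,cv2.COLOR_BGR2GRAY)[215:290,405:485]
m=(g<75).astype(np.uint8)
n,l,s,ce=cv2.connectedComponentsWithStats(m)
for i in range(1,n):
    if s[i,4]>20: print(s[i]+np.array([405,215,0,0,0]),ce[i]+[405,215], cv2.minAreaRect(np.argwhere(l==i)[:,::-1].astype(np.float32)))
for n,u,v,z in [("disc",453.5,237,16),("hend",427,276,20),("cfl",247,182,110),("cfr",386,182,110),("cbl",247,77,110),("cbr",383,73,110),("dfl",257,246,88),("dfr",381,243,88),("slide",475,187,32),("glue",169,280,100),("big",252,313,16),("small",391,287,10)]: print(n,px2w("top",u,v,z).round(1))
E
```

```text
[423 251  23  28 239] [434.05439331 264.78661088] ((28.90939712524414, 49.98657989501953), (7.864626884460449, 31.04888916015625), 34.99201965332031)
disc [ 472.4 -298.1   16. ]
hend [ 378.3 -230.8   20. ]
cfl [597.  191.4 110. ]
cfr [ 593.1 -127.3  110. ]
cbl [845.8 192.6 110. ]
cbr [ 849.9 -125.1  110. ]
dfl [450.7 171.1  88. ]
dfr [ 455.1 -115.4   88. ]
slide [ 592.1 -349.8   32. ]
glue [374.  371.2 100. ]
big [292.1 193.4  16. ]
small [ 352.3 -144.7   10. ]
```

View pics/cab.png

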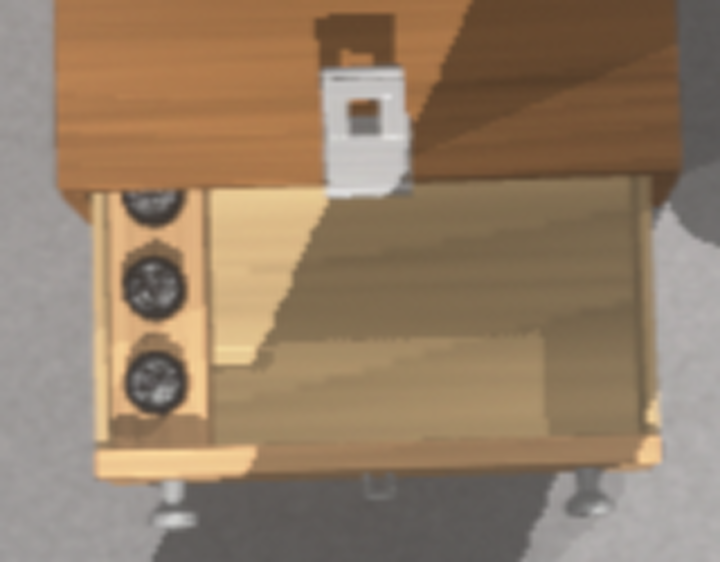

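View pics/mag.png

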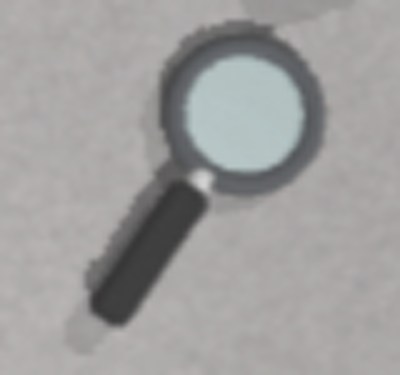

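The cabinet is nearly square to the base, with its front at x≈595 and the drawer out about 143 mm. The middle magnifier's disc is 32.4 px ≈ 79 mm, so it's the right one, and it lies at about -36°. I'll go above the drawer first and pull it out to its stop from inside, which makes room for the gripper body.

>>> {"op": "carry_out", "data": {"series": [[0.35,0.76,0.03,0.73],[0.35,0.76,0.03,0.73],[0.35,0.76,0.03,0.73],[0.35,0.76,0.03,0.73],[0.35,0.76,0.03,0.73]], "fingers": 1}}

```text
t: 1.6
eef_pos: [347.8, -376.9, 184.9]
tcp_rot: [3.141, 0.0, 0.814]
ft_force: [0.6, -0.8, 0.1]
opening: 0.638
grip_force: 0.0
```

>>> {"op": "carry_out", "data": {"series": [[0.35,0.76,0.03,0.73],[0.35,0.76,0.03,0.73],[0.35,0.76,0.03,0.73],[0.35,0.76,0.03,0.73],[0.35,0.76,0.03,0.73]]}}

```text
t: 2.1
eef_pos: [435.4, -186.9, 192.6]
tcp_rot: [3.141, 0.0, 1.196]
ft_force: [1.7, 0.7, 0.2]
opening: 0.214
grip_force: 0.0
```

>>> {"op": "carry_out", "data": {"series": [[0.35,0.76,0.03,0.73],[0.35,0.76,0.03,0.73],[0.35,0.76,0.03,0.73],[0.35,0.76,0.03,0.73],[0.35,0.76,0.03,0.73]]}}

```text
t: 2.6
eef_pos: [522.9, 3.3, 200.0]
tcp_rot: [3.141, 0.0, 1.579]
ft_force: [1.4, -0.2, 0.2]
opening: 0.006
grip_force: 0.0
```

```bash
python3 - <<'E'
from h import *
for n,u,v,z in [("disc",453.6,237.8,16),("disc z8",453.6,237.8,8),("hend",426.4,277.4,18),("hnear",443.4,253,20),("cfl",247.7,181.8,110),("cfr",386.1,178.9,110),("dfl",256.6,246.2,88),("dfr",382.1,242.9,88),("dinl",255.9,239,88),("dinr",382,236.6,88),("blockR",281.5,223,62),("wallR",376,220,70),("hinge",316.1,182,114),("staple",319,250,66)]: print(n,px2w("top",u,v,z).round(1))
s=env.state();print(s["t"],s["eef_pos"].round(1),s["tcp_rot"].round(3),s["joints"].round(2))
E
```

```text
disc [ 470.4 -298.3   16. ]
disc z8 [ 471.  -300.1    8. ]
hend [ 375.  -229.6   18. ]
hnear [ 433.5 -271.7   20. ]
cfl [597.5 189.8 110. ]
cfr [ 600.3 -127.7  110. ]
dfl [450.3 172.   88. ]
dfr [ 455.3 -117.9   88. ]
dinl [467.  173.7  88. ]
dinr [ 469.8 -118.    88. ]
blockR [506.3 116.8  62. ]
wallR [ 510.3 -106.3   70. ]
hinge [594.4  32.3 114. ]
staple [441.2  28.2  66. ]
2.6 [522.9   3.3 200. ] [3.141 0.    1.579] [-0.12  0.32  1.78 -0.    1.04 -0.13]
```

>>> {"op": "carry_out", "data": {"series": [[-0.46,0,0,0],[0,0,-0.7,0],[0,0,-0.7,0],[0,0,-0.7,0],[0,0,-0.7,0]]}}

```text
t: 3.1
eef_pos: [499.5, 1.6, 58.8]
tcp_rot: [3.141, 0.0, 1.576]
ft_force: [0.5, -0.6, -0.5]
opening: 0.004
grip_force: 0.0
```

>>> {"op": "carry_out", "data": {"series": [[-0.15,0,0,0],[-0.15,0,0,0],[-0.15,0,0,0],[-0.1,0,0,0],[-0.1,0,0,0]]}}

```text
t: 3.6
eef_pos: [466.9, 1.5, 61.0]
tcp_rot: [3.139, 0.0, 1.575]
ft_force: [0.2, 0.3, 0.1]
opening: 0.003
grip_force: 0.0
```

>>> {"op": "carry_out", "data": {"series": [[-0.06,0,0,0],[-0.06,0,0,0],[-0.04,0,0,0],[0,0,0,0],[0,0,0,0]]}}

```text
t: 4.1
eef_pos: [459.0, 1.6, 59.7]
tcp_rot: [3.142, 0.0, 1.575]
ft_force: [-0.9, -0.9, -0.8]
opening: 0.009
grip_force: 0.0
```

```bash
python3 - <<'E'
from h import *
im=env.read_camera("scene")[:,:,::-1]
cv2.imwrite("pics/s1.png",cv2.resize(im[160:360,230:520],None,fx=2.6,fy=2.6))
E
```

```text
(no output)
```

View pics/s1.png

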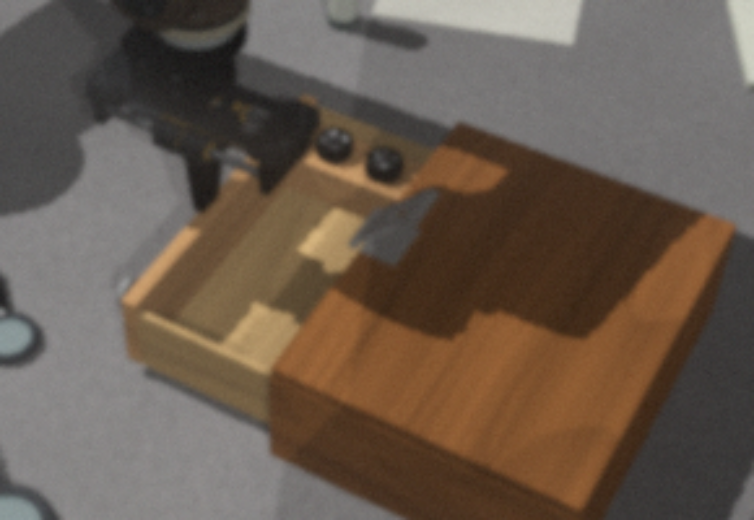

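```bash
python3 - <<'E'
from h import *
f=lambda a,b:(230+a/2.6,160+b/2.6)
for p in [(459,1.6,60),(459,1.6,79),(459,1.6,138),(447,1.6,138),(471,1.6,138)]:
    q=w2px("scene",p);print(p,((q-[230,160])*2.6).round())
print("corner outer R",px2w("scene",*f(126,302),88),"innerR",px2w("scene",*f(143,312),79))
print(px2w("scene",*f(238,172),88))
E
```

```text
(459, 1.6, 60) [205. 231.]
(459, 1.6, 79) [204. 216.]
(459, 1.6, 138) [202. 165.]
(447, 1.6, 138) [189. 160.]
(471, 1.6, 138) [214. 170.]
corner outer R [ 464.84238699 -118.59758768   88.        ] innerR [ 477.38165797 -113.9562316    79.        ]
[459.7760425  53.5855327  88.       ]
```

```bash
python3 - <<'E'
from h import *
a=env.read_camera("scene")[:,:,::-1][185:265,255:365]; b=env.read_camera("top")[:,:,::-1][130:270,230:410]
a=cv2.resize(a,(780,300) if 0 else (412,300),interpolation=cv2.INTER_CUBIC); b=cv2.resize(b,(386,300),interpolation=cv2.INTER_CUBIC)
a=cv2.convertScaleAbs(a,alpha=1.8,beta=10);b=cv2.convertScaleAbs(b,alpha=1.3)
cv2.imwrite("pics/s2.png",np.hstack([a,b]))
E
```

```text
(no output)
```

View pics/s2.png

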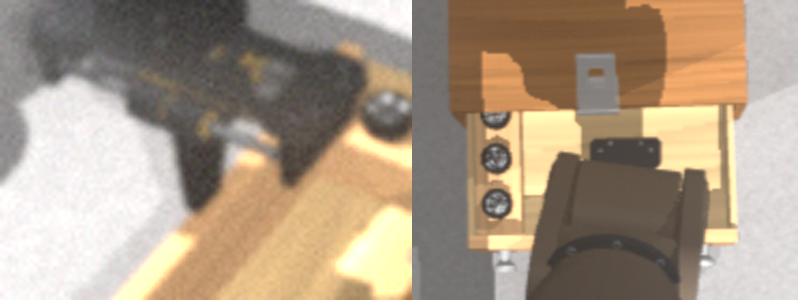

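```bash
python3 - <<'E'
from h import *
for c,(x0,y0,x1,y1) in {"scene":(268,265,300,305),"top":(350,228,392,262)}.items():
    a=cv2.imread(f"pics/{c}0.png");b=env.read_camera(c)[:,:,::-1].copy()
    ga,gb=[cv2.Canny(cv2.GaussianBlur(cv2.cvtColor(i,6),(3,3),0),30,80).astype(np.float32) for i in (a,b)]
    ga,gb=[cv2.GaussianBlur(g,(5,5),0) for g in (ga,gb)]
    r=cv2.matchTemplate(gb[y0-25:y1+25,x0-25:x1+25],ga[y0:y1,x0:x1],5);_,s,_,l=cv2.minMaxLoc(r);print(c,s,l[0]-25,l[1]-25)
    for d in ("drawer_front","drawer"): print(env.look_for(c,d)[:1])
    cv2.imwrite(f"pics/n_{c}.png",b)
for x in (-146,-170): print(w2px("top",(598+x,-118,88)),w2px("scene",(598+x,-118,88)))
A=[cv2.resize(cv2.imread(f)[225:325,250:350],(399,399),interpolation=cv2.INTER_CUBIC) for f in ("pics/scene0.png","pics/n_scene.png")]
cv2.imwrite("pics/cmp.png",cv2.convertScaleAbs(np.hstack(A),alpha=1.5))
s=env.state();print(s["eef_pos"],s["ft_force"],s["moment"],s["tau"])
E
```

```text
scene 0.6926971673965454 0 0
[{'position': [0.541, 0.5164], 'conf': 0.77}]
[{'position': [0.5485, 0.51], 'conf': 0.91}]
top 0.4645858705043793 0 -1
[{'position': [0.4206, 0.453], 'conf': 0.74}]
[{'position': [0.4135, 0.4573], 'conf': 0.76}]
[382.14843075 244.31895332] [273.59101485 273.52797966]
[382.33512851 254.74838891] [264.28076765 269.0176936 ]
[458.91337067   1.60147958  59.73645913] [-0.04840181  0.32319858  0.04193664] [ 0.0189452  -0.06299757  0.01802235] [ 9.02622105e-04 -4.72128975e+01 -1.53333968e+01  4.45726386e-02
  4.74242214e-02  8.11762561e-06]
```

View pics/cmp.png

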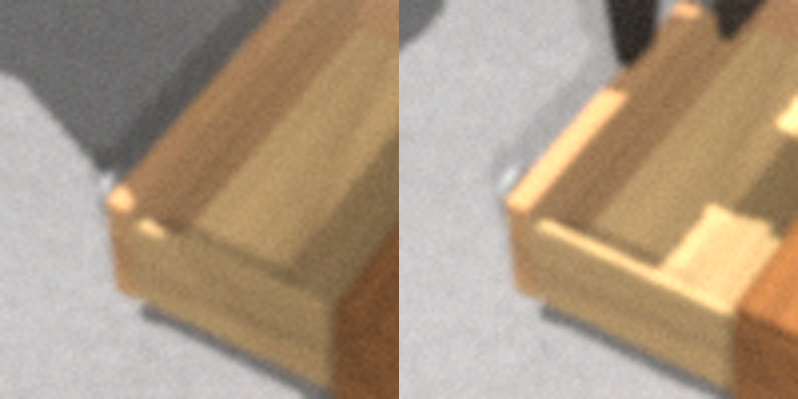

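The finger at x=459 is hidden by the drawer front, and the drawer hasn't moved. I'll lift and look again.

>>> {"op": "carry_out", "data": {"series": [[0,0,0.4,0],[0,0,0.4,0],[0,0,0.3,0],[0,0,0,0],[0,0,0,0]]}}

```text
t: 5.05
eef_pos: [458.8, 1.6, 114.5]
tcp_rot: [3.141, 0.0, 1.575]
ft_force: [-0.0, -1.1, -0.3]
opening: 0.004
grip_force: 0.0
```

```bash
python3 - <<'E'
from h import *
s=env.state();p=s["eef_pos"];print(p,s["ft_force"])
a=env.read_camera("scene")[:,:,::-1].copy()
def dot(q,c): 
    q=w2px("scene",q);cv2.circle(A,tuple(int(round(v)) for v in ((q-[250,170])*5)),3,c,-1)
A=cv2.resize(a[170:290,250:400],(750,600),interpolation=cv2.INTER_CUBIC);A=cv2.convertScaleAbs(A,alpha=1.6)
dot(p,(0,0,255))
for dx in (-12,12): dot(p+[dx,0,60],(0,255,0))
for y in (-118,30,172): dot((453,y,88),(255,0,0)); dot((468,y,88),(255,255,0))
for y in (-128,190): dot((598,y,110),(255,0,255))
cv2.imwrite("pics/s3.png",A)
E
```

```text
[458.77908035   1.60642573 114.47804786] [-0.00196648 -1.12599766 -0.27441065]
```

View pics/s3.png

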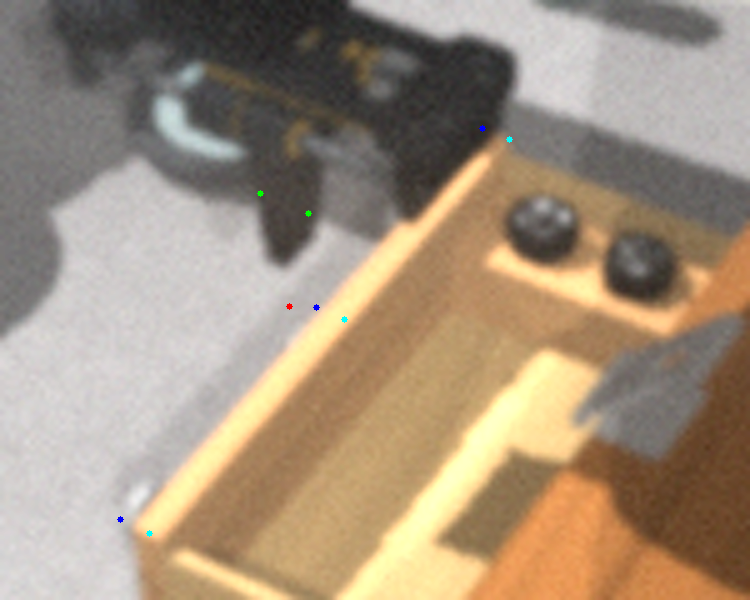

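```bash
python3 - <<'E'
from h import *
for z in (140,160,200,230): print("plate end",z,px2w("top",329,194.4,z).round())
for p in [(549,-36,193),(549,39,193),(369,-36,193),(369,39,193),(459,2,193),(549,-36,250)]: print(p,((w2px("scene",p)-[250,170])*5).round())
for z in (88,114,135,150): print("tip",z,px2w("scene",306.6,222.4,z).round(), "2nd",px2w("scene",332,213,z).round())
E
```

```text
plate end 140 [561.   3. 140.]
plate end 160 [558.   3. 160.]
plate end 200 [552.   2. 200.]
plate end 230 [548.   2. 230.]
(549, -36, 193) [420. 304.]
(549, 39, 193) [517. 195.]
(369, -36, 193) [ 53. 146.]
(369, 39, 193) [158.  48.]
(459, 2, 193) [283. 169.]
(549, -36, 250) [419. 196.]
tip 88 [425.  46.  88.] 2nd [457. 103.  88.]
tip 114 [441.  24. 114.] 2nd [472.  79. 114.]
tip 135 [454.   6. 135.] 2nd [484.  59. 135.]
tip 150 [463.  -7. 150.] 2nd [493.  45. 150.]
```

The picture shows the fingertip about 25 mm higher than the reported TCP, so it passed just over the drawer front without touching. I'll calibrate the height by touching down at the magnifier.

>>> {"op": "carry_out", "data": {"series": [[-0.066,-0.536,0.07,0.9],[-0.066,-0.536,0.07,0.9],[-0.066,-0.536,0.07,0.9],[-0.066,-0.536,0.07,0.9],[-0.066,-0.536,0.07,0.9]], "fingers": 0}}

```text
t: 5.6
eef_pos: [441.8, -133.3, 131.4]
tcp_rot: [-3.141, -0.001, 2.051]
ft_force: [0.1, 0.6, 0.2]
opening: 0.368
grip_force: 0.0
```

>>> {"op": "carry_out", "data": {"series": [[-0.066,-0.536,0.07,0.9],[-0.066,-0.536,0.07,0.9],[-0.066,-0.536,0.07,0.9],[-0.066,-0.536,0.07,0.9],[-0.066,-0.536,0.07,0.9]]}}

```text
t: 6.1
eef_pos: [425.3, -267.3, 148.8]
tcp_rot: [3.141, -0.002, 2.522]
ft_force: [-0.6, -0.1, -0.0]
opening: 0.505
grip_force: 0.0
```

>>> {"op": "carry_out", "data": {"series": [[0,0,-0.5,0],[0,0,-0.5,0],[0,0,-0.5,0],[0,0,-0.5,0],[0,0,-0.3,0]]}}

```text
t: 6.6
eef_pos: [424.9, -265.7, 32.1]
tcp_rot: [3.141, -0.003, 2.518]
ft_force: [0.3, 0.0, -0.2]
opening: 0.5
grip_force: 0.0
```

```bash
python3 - <<'E'
from h import *
s=env.state();p=s["eef_pos"];print(p,s["tcp_rot"],s["opening"],s["ft_force"])
A=env.read_camera("scene")[:,:,::-1].copy()[290:410,170:320]
A=cv2.convertScaleAbs(cv2.resize(A,(750,600),interpolation=cv2.INTER_CUBIC),alpha=1.6)
R=p*1
y=np.array([np.sin(s["tcp_rot"][2]),-np.cos(s["tcp_rot"][2]),0])
def dot(q,c): 
    q=w2px("scene",q);cv2.circle(A,tuple(int(round(v)) for v in ((q-[170,290])*5)),3,c,-1)
dot(p,(0,0,255))
for k in (-24,24): dot(p+k*y,(0,255,0)); dot(p+k*y+[0,0,25],(0,255,255))
d=np.array([.812,-.584,0])
dot(np.array([470.7,-299,16]),(255,0,0)); dot(np.array([470.7,-299,20])-122*d,(255,0,0)); dot(np.array([470.7,-299,20])-44*d,(255,0,0))
cv2.imwrite("pics/s4.png",A)
E
```

```text
[ 424.89145448 -265.70353854   32.07526185] [ 3.14123963 -0.0033958   2.51770971] 0.5003385657644343 [ 0.27268077  0.00577886 -0.16876382]
```

View pics/s4.png

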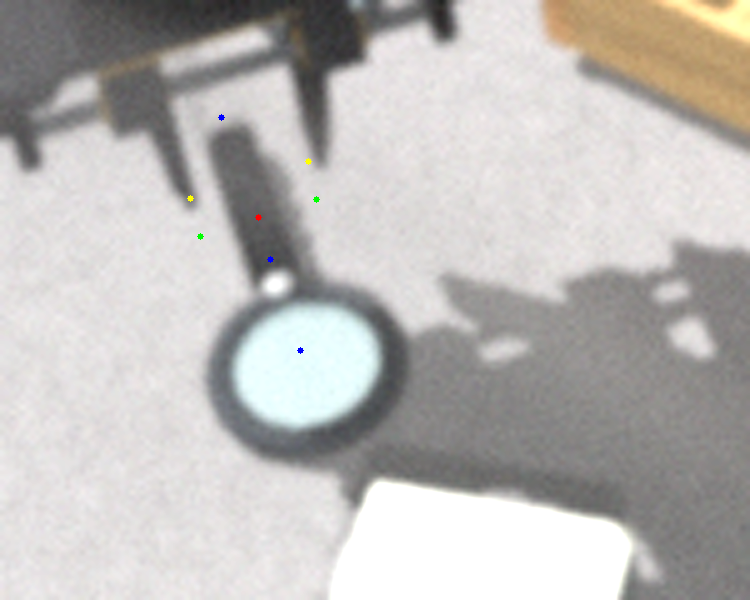

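Tips seen at (190,205) and (320,162), straddling the handle, again about 28 mm above the reported TCP. I'll descend slowly, watching the force.

>>> {"op": "carry_out", "data": {"series": [[-0.1,0.07,-0.2,0],[0,0,-0.2,0],[0,0,-0.2,0],[0,0,-0.1,0],[0,0,-0.06,0]]}}

```text
t: 7.15
eef_pos: [420.9, -262.9, -3.7]
tcp_rot: [3.141, -0.0, 2.518]
ft_force: [0.6, -0.6, 0.8]
opening: 0.5
grip_force: 0.0
```

>>> {"op": "carry_out", "data": {"series": [[0,0,-0.06,0],[0,0,-0.05,0],[0,0,-0.05,0],[0,0,0,0],[0,0,0,0]]}}

```text
t: 7.65
eef_pos: [420.9, -263.0, -11.2]
tcp_rot: [3.142, 0.0, 2.518]
ft_force: [0.6, 0.3, 0.1]
opening: 0.502
grip_force: 0.0
```

>>> {"op": "carry_out", "data": {"series": [[0,0,-0.05,0],[0,0,-0.05,0],[0,0,-0.04,0],[0,0,0,0],[0,0,0,0]]}}

```text
t: 8.15
eef_pos: [420.8, -262.9, -18.3]
tcp_rot: [3.141, -0.0, 2.518]
ft_force: [0.1, -1.1, -1.1]
opening: 0.497
grip_force: 0.0
```

>>> {"op": "carry_out", "data": {"series": [[0,0,-0.04,0],[0,0,-0.02,0],[0,0,0,0],[0,0,0,0],[0,0,0,0]]}}

```text
t: 8.65
eef_pos: [420.9, -262.9, -21.2]
tcp_rot: [3.142, 0.0, 2.518]
ft_force: [-1.1, 0.2, -0.8]
opening: 0.5
grip_force: 0.0
```

>>> {"op": "carry_out", "data": {"series": [[0,0,-0.03,0],[0,0,-0.02,0],[0,0,0,0],[0,0,0,0],[0,0,0,0]]}}

```text
t: 9.15
eef_pos: [420.9, -262.9, -23.7]
tcp_rot: [3.142, 0.0, 2.518]
ft_force: [0.6, 0.3, 0.9]
opening: 0.498
grip_force: 0.0
```

>>> {"op": "carry_out", "data": {"series": [[0,0,-0.03,0],[0,0,-0.02,0],[0,0,0,0],[0,0,0,0],[0,0,0,0]]}}

```text
t: 9.65
eef_pos: [420.9, -262.9, -26.2]
tcp_rot: [3.142, -0.0, 2.518]
ft_force: [-0.5, -0.0, -0.7]
opening: 0.498
grip_force: 0.0
```

>>> {"op": "carry_out", "data": {"series": [[0,0,-0.03,0],[0,0,0,0],[0,0,-0.02,0],[0,0,0,0],[0,0,0,0]]}}

```text
t: 10.15
eef_pos: [420.9, -262.9, -28.8]
tcp_rot: [3.141, -0.0, 2.518]
ft_force: [-1.0, -1.0, 1.1]
opening: 0.502
grip_force: 0.0
```

>>> {"op": "carry_out", "data": {"series": [[0,0,-0.02,0],[0,0,0,0],[0,0,-0.02,0],[0,0,0,0],[0,0,0,0]]}}

```text
t: 10.65
eef_pos: [420.9, -262.9, -30.8]
tcp_rot: [3.141, -0.0, 2.518]
ft_force: [-0.2, 1.0, 1.0]
opening: 0.5
grip_force: 0.0
```

>>> {"op": "carry_out", "data": {"series": [[0,0,-0.02,0],[0,0,0,0],[0,0,-0.02,0],[0,0,-0.02,0],[0,0,0,0]]}}

```text
t: 11.15
eef_pos: [420.8, -262.9, -33.9]
tcp_rot: [3.141, -0.0, 2.518]
ft_force: [0.5, 0.5, 0.5]
opening: 0.501
grip_force: 0.0
```

>>> {"op": "carry_out", "data": {"series": [[0,0,-0.02,0],[0,0,0,0],[0,0,-0.02,0],[0,0,0,0],[0,0,0,0]]}}

```text
t: 11.65
eef_pos: [420.9, -262.9, -35.8]
tcp_rot: [3.141, -0.0, 2.518]
ft_force: [-0.2, 0.6, -0.3]
opening: 0.502
grip_force: 0.0
```

```bash
python3 - <<'E'
from h import *
s=env.state();p=s["eef_pos"];y=np.array([np.sin(2.518),-np.cos(2.518),0])
b=env.read_camera("scene")[:,:,::-1];cv2.imwrite("pics/s5.png",b)
g=cv2.cvtColor(b,6)
for zz in (0,5,10,20,30):
    q=p*1;q[2]=zz
    print(zz,[w2px("scene",q+k*y).round(1)+[1.6,3] for k in (-27,27)])
for r in range(300,356): print(r,"".join("#" if v<28 else "+" if v<45 else "-" if v<70 else "." for v in g[r,180:262]))
E
```

```text
0 [array([211.9, 348.1]), array([237.4, 339.9])]
5 [array([211.5, 346.7]), array([237.1, 338.4])]
10 [array([211.1, 345.3]), array([236.8, 337. ])]
20 [array([210.4, 342.4]), array([236.2, 334.1])]
30 [array([209.6, 339.4]), array([235.6, 331.1])]
300 .......-------------------+-++++++++++++++++++-------+++++--........-+++++++++++-+
301 ........----------------------+++++++++++++++++---+++++++--.........-+++++++++++++
302 ........--------------------------++++++++++++++++++++++--+-........-+++++++++++++
303 .......----------------------------+++++++++++++++++++++++--......--++#+++++++++++
304 .......-----------------------------++-++++++++++++++++++++--...--++++++++++++++++
305 .....--------------------------------+++-+++++++++++++++++++----++++++++++++++++++
306 -.---------------------------------------+++++++++++++++++++++++++++++++++++++++++
307 ------------------------------------------++++++++++++++++++++++++-----+++++++++++
308 ----.---------------------------------------+--+++-++++++++++-++--......-+++++++++
309 -------.------------------------------------+-+----++++++++++++-.
[... 3319 characters left out ...]
....
348 ................................--......---....----------------...................
349 .......................................-------------------------..................
350 .......................................--------............-----..................
351 .....................................-------.................------...............
352 .....................................------....................-----..............
353 ....................................------......................-----.............
354 ..................................------........................------............
355 .................................------..........................-----............
```

Tips now read at (212,348) and (237,339) in the scene image, which is bench level, so the TCP reading is about 35-36 mm low. I'll raise 3 mm and grip.

>>> {"op": "carry_out", "data": {"series": [[0,0,0.06,0],[0,0,0,0],[0,0,0,0],[0,0,0,0],[0,0,0,0]], "fingers": 1}}

```text
t: 12.2
eef_pos: [420.9, -262.9, -32.7]
tcp_rot: [3.142, 0.0, 2.518]
ft_force: [-0.9, -0.1, 1.3]
opening: 0.206
grip_force: 30.0
```

>>> {"op": "carry_out", "data": {"series": [[0,0,0.1,0],[0,0,0.2,0],[0,0,0.3,0],[0,0,0.3,0],[0,0,0.3,0]]}}

```text
t: 12.7
eef_pos: [420.8, -262.9, 28.5]
tcp_rot: [3.142, 0.0, 2.518]
ft_force: [-0.6, -0.7, -1.6]
opening: 0.209
grip_force: 30.0
```

Gripped: opening 0.206 ≈ 20 mm. With the drawer as it is, the body would foul the top board when placing, so I'll set the magnifier back down, pull the drawer out, and come back for it.

>>> {"op": "carry_out", "data": {"series": [[0,0,-0.4,0],[0,0,-0.4,0],[0,0,-0.3,0],[0,0,-0.08,0],[0,0,-0.03,0]]}}

```text
t: 13.2
eef_pos: [420.6, -262.7, -32.7]
tcp_rot: [3.141, -0.001, 2.518]
ft_force: [-5.9, 4.4, 18.0]
opening: 0.206
grip_force: 30.0
```

>>> {"op": "carry_out", "data": {"series": [[0,0,-0.01,0],[0,0,0,0],[0,0,0,0],[0,0,0,0],[0,0,0,0]], "fingers": 0}}

```text
t: 13.7
eef_pos: [421.0, -263.0, -33.5]
tcp_rot: [3.142, 0.0, 2.518]
ft_force: [0.5, -0.1, 0.6]
opening: 0.496
grip_force: 0.0
```

>>> {"op": "carry_out", "data": {"series": [[0,0,0.9,0],[0.187,0.59,0.25,-1],[0.187,0.59,0.25,-1],[0.187,0.59,0.25,-1],[0.187,0.59,0.25,-1]], "fingers": 1}}

```text
t: 14.2
eef_pos: [458.5, -143.8, 61.9]
tcp_rot: [3.141, 0.0, 2.094]
ft_force: [-0.2, 0.0, -0.2]
opening: 0.137
grip_force: 0.0
```

>>> {"op": "carry_out", "data": {"series": [[0.187,0.59,0.25,-1],[0.187,0.59,0.25,-1],[0.187,0.59,0.25,-1],[0.187,0.59,0.25,-1],[0.187,0.59,0.25,-1]]}}

```text
t: 14.7
eef_pos: [505.2, 3.9, 124.4]
tcp_rot: [3.141, 0.0, 1.571]
ft_force: [0.4, -0.6, -0.3]
opening: 0.004
grip_force: 0.0
```

>>> {"op": "carry_out", "data": {"series": [[0,0,-0.5,0],[0,0,-0.6,0],[0,0,-0.6,0],[0,0,-0.3,0],[0,0,0,0]]}}

```text
t: 15.2
eef_pos: [503.9, 2.7, 22.1]
tcp_rot: [-3.138, -0.0, 1.576]
ft_force: [0.6, 0.4, 0.1]
opening: 0.001
grip_force: 0.0
```

>>> {"op": "carry_out", "data": {"series": [[-0.1,0,0,0],[-0.1,0,0,0],[-0.1,0,0,0],[-0.1,0,0,0],[-0.1,0,0,0]]}}

```text
t: 15.7
eef_pos: [479.7, 2.6, 24.2]
tcp_rot: [3.141, 0.0, 1.575]
ft_force: [-0.9, -0.5, 0.0]
opening: 0.003
grip_force: 0.0
```

>>> {"op": "carry_out", "data": {"series": [[-0.08,0,0,0],[-0.08,0,0,0],[-0.08,0,0,0],[-0.06,0,0,0],[0,0,0,0]]}}

```text
t: 16.2
eef_pos: [464.4, 2.6, 23.7]
tcp_rot: [-3.141, -0.0, 1.575]
ft_force: [-0.3, 0.3, 0.1]
opening: 0.004
grip_force: 0.0
```

>>> {"op": "carry_out", "data": {"series": [[-0.06,0,0,0],[-0.06,0,0,0],[-0.04,0,0,0],[0,0,0,0],[0,0,0,0]]}}

```text
t: 16.7
eef_pos: [456.7, 2.6, 23.7]
tcp_rot: [-3.141, -0.0, 1.575]
ft_force: [0.8, 0.7, -0.4]
opening: 0.001
grip_force: 0.0
```

```bash
cat > shift.py <<'E'
from h import *
c,(x0,y0,x1,y1)="scene",(268,265,300,305)
a=cv2.imread("pics/scene0.png");b=env.read_camera(c)[:,:,::-1].copy()
ga,gb=[cv2.GaussianBlur(cv2.Canny(cv2.GaussianBlur(cv2.cvtColor(i,6),(3,3),0),30,80).astype(np.float32),(5,5),0) for i in (a,b)]
r=cv2.matchTemplate(gb[y0-25:y1+25,x0-25:x1+25],ga[y0:y1,x0:x1],5);_,s,_,l=cv2.minMaxLoc(r);print("shift",s,l[0]-25,l[1]-25)
print(env.state()["eef_pos"],env.state()["ft_force"])
E
python3 shift.py
```

```text
shift 0.7051552534103394 -8 -4
[456.84027384   2.62928645  23.72159953] [0.71588676 0.96519897 0.1033591 ]
```

The drawer came out a further ~21 mm, so its inner front face is now at x≈445. Back to the magnifier.

>>> {"op": "carry_out", "data": {"series": [[0,0,0.9,0],[0,0,0.9,0],[-0.08,-0.59,0,1],[-0.08,-0.59,0,1],[-0.08,-0.59,0,1]], "fingers": 0}}

```text
t: 17.25
eef_pos: [444.8, -86.7, 114.2]
tcp_rot: [3.141, 0.0, 1.895]
ft_force: [0.0, -0.1, 0.3]
opening: 0.369
grip_force: 0.0
```

>>> {"op": "carry_out", "data": {"series": [[-0.08,-0.59,0,1],[-0.08,-0.59,0,1],[-0.08,-0.59,0,1],[-0.08,-0.59,0,1],[-0.08,-0.59,0,1]]}}

```text
t: 17.75
eef_pos: [424.6, -234.5, 113.7]
tcp_rot: [3.141, -0.0, 2.417]
ft_force: [0.4, 0.4, -0.4]
opening: 0.502
grip_force: 0.0
```

>>> {"op": "carry_out", "data": {"series": [[-0.08,-0.59,0,1],[0,0,0,0],[0,0,-0.7,0],[0,0,-0.7,0],[0,0,0,0]]}}

```text
t: 18.25
eef_pos: [419.3, -261.0, 40.8]
tcp_rot: [3.141, -0.007, 2.517]
ft_force: [-0.3, -0.6, 0.4]
opening: 0.502
grip_force: 0.0
```

>>> {"op": "carry_out", "data": {"series": [[0,0,-0.5,0],[0,0,-0.5,0],[0,0,-0.3,0],[0,0,-0.2,0],[0,0,-0.03,0]]}}

```text
t: 18.75
eef_pos: [421.2, -262.7, -32.6]
tcp_rot: [3.141, -0.001, 2.518]
ft_force: [-0.2, 0.4, 0.5]
opening: 0.497
grip_force: 0.0
```

>>> {"op": "carry_out", "data": {"series": [[0,0,0,0],[0,0,0,0],[0,0,0,0],[0,0,0,0],[0,0,0,0]], "fingers": 1}}

```text
t: 19.25
eef_pos: [421.2, -263.1, -32.3]
tcp_rot: [3.142, 0.001, 2.518]
ft_force: [-0.6, 0.9, 6.8]
opening: 0.21
grip_force: 30.0
```

>>> {"op": "carry_out", "data": {"series": [[0,0,0.2,0],[0,0,0.6,0],[0,0,0.8,0],[0,0,0.8,0],[0,0,0.8,0]]}}

```text
t: 19.75
eef_pos: [420.6, -262.5, 129.4]
tcp_rot: [3.141, -0.0, 2.518]
ft_force: [0.2, -0.7, -1.7]
opening: 0.205
grip_force: 30.0
```

>>> {"op": "carry_out", "data": {"series": [[0.144,0.57,0,-0.905],[0.144,0.57,0,-0.905],[0.144,0.57,0,-0.905],[0.144,0.57,0,-0.905],[0.144,0.57,0,-0.905]]}}

```text
t: 20.25
eef_pos: [456.8, -119.2, 127.8]
tcp_rot: [3.142, -0.0, 2.04]
ft_force: [-0.5, 0.2, -0.8]
opening: 0.207
grip_force: 30.0
```

>>> {"op": "carry_out", "data": {"series": [[0.144,0.57,0,-0.905],[0.144,0.57,0,-0.905],[0.144,0.57,0,-0.905],[0.144,0.57,0,-0.905],[0.144,0.57,0,-0.905]]}}

```text
t: 20.75
eef_pos: [492.9, 23.3, 127.8]
tcp_rot: [3.142, 0.0, 1.566]
ft_force: [-0.5, 0.1, -1.4]
opening: 0.211
grip_force: 30.0
```

>>> {"op": "carry_out", "data": {"series": [[0,0,0,0],[0,0,-0.4,0],[0,0,-0.4,0],[0,0,-0.2,0],[0,0,0,0]]}}

```text
t: 21.25
eef_pos: [492.3, 21.7, 76.6]
tcp_rot: [-3.139, -0.0, 1.57]
ft_force: [-0.5, 0.2, -1.1]
opening: 0.209
grip_force: 30.0
```

```bash
python3 - <<'E'
from h import *
s=env.state();print(s["eef_pos"],s["tcp_rot"])
a=env.read_camera("scene")[:,:,::-1][180:300,250:390]; b=env.read_camera("top")[:,:,::-1][140:270,240:400]
a=cv2.resize(a,(420,360),interpolation=cv2.INTER_CUBIC); b=cv2.resize(b,(380,309),interpolation=cv2.INTER_CUBIC)
b=cv2.copyMakeBorder(b,0,51,0,0,0)
cv2.imwrite("pics/pl.png",cv2.convertScaleAbs(np.hstack([a,b]),alpha=1.5))
E
```

```text
[492.29451429  21.72496427  76.56136158] [-3.13941937e+00 -1.60565900e-04  1.57044855e+00]
```

View pics/pl.png

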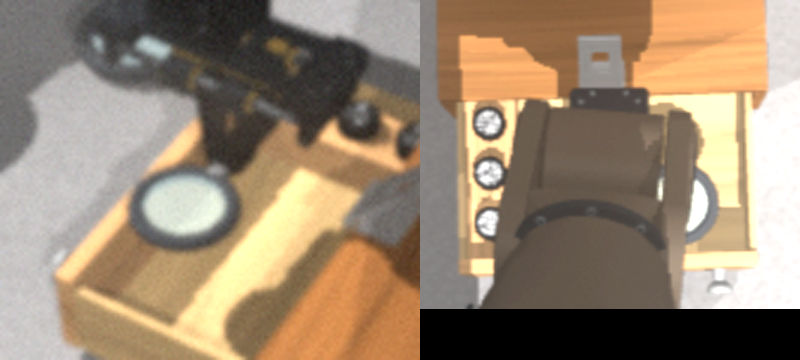

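The magnifier is held level in the drawer mouth, disc at (190,205), clear of the front and the walls. I'll lower it gently.

>>> {"op": "carry_out", "data": {"series": [[0,0,-0.5,0],[0,0,-0.5,0],[0,0,-0.4,0],[0,0,-0.13,0],[0,0,-0.03,0]]}}

```text
t: 21.85
eef_pos: [493.2, 21.9, -0.6]
tcp_rot: [-3.141, -0.0, 1.57]
ft_force: [0.3, 0.1, -1.3]
opening: 0.205
grip_force: 30.0
```

>>> {"op": "carry_out", "data": {"series": [[0,0,-0.03,0],[0,0,-0.03,0],[0,0,-0.02,0],[0,0,0,0],[0,0,0,0]]}}

```text
t: 22.35
eef_pos: [493.1, 22.1, -4.5]
tcp_rot: [3.141, 0.0, 1.57]
ft_force: [-0.8, -0.1, -1.5]
opening: 0.205
grip_force: 30.0
```

>>> {"op": "carry_out", "data": {"series": [[0,0,-0.03,0],[0,0,-0.02,0],[0,0,0,0],[0,0,0,0],[0,0,0,0]]}}

```text
t: 22.85
eef_pos: [493.1, 22.1, -7.2]
tcp_rot: [3.142, 0.0, 1.57]
ft_force: [0.2, 0.4, -1.4]
opening: 0.207
grip_force: 30.0
```

>>> {"op": "carry_out", "data": {"series": [[0,0,-0.03,0],[0,0,-0.01,0],[0,0,0,0],[0,0,0,0],[0,0,0,0]]}}

```text
t: 23.35
eef_pos: [493.1, 22.1, -9.2]
tcp_rot: [3.141, 0.0, 1.57]
ft_force: [-0.5, 0.7, -0.8]
opening: 0.207
grip_force: 30.0
```

>>> {"op": "carry_out", "data": {"series": [[0,0,-0.02,0],[0,0,0,0],[0,0,0,0],[0,0,0,0],[0,0,0,0]]}}

```text
t: 23.85
eef_pos: [493.1, 22.1, -10.2]
tcp_rot: [3.141, 0.0, 1.57]
ft_force: [0.5, 1.1, -0.7]
opening: 0.209
grip_force: 30.0
```

>>> {"op": "carry_out", "data": {"series": [[0,0,-0.01,0],[0,0,-0.01,0],[0,0,0,0],[0,0,0,0],[0,0,0,0]]}}

```text
t: 24.35
eef_pos: [493.7, 22.1, -10.3]
tcp_rot: [3.14, 0.0, 1.57]
ft_force: [0.0, 1.6, 14.9]
opening: 0.205
grip_force: 30.0
```

>>> {"op": "carry_out", "data": {"series": [[0,0,0,0],[0,0,0,0],[0,0,0,0],[0,0,0,0],[0,0,0,0]], "fingers": 0.2}}

```text
t: 24.85
eef_pos: [493.0, 22.1, -11.3]
tcp_rot: [-3.141, -0.0, 1.57]
ft_force: [-0.0, 0.1, -0.4]
opening: 0.397
grip_force: 0.0
```

>>> {"op": "carry_out", "data": {"series": [[0,0,0.1,0],[0,0,0.3,0],[0,0,0.6,0],[0,0,0.7,0],[0,0,0.7,0]]}}

```text
t: 25.35
eef_pos: [492.7, 22.1, 110.2]
tcp_rot: [-3.141, -0.0, 1.57]
ft_force: [1.1, 0.3, 0.1]
opening: 0.4
grip_force: 0.0
```

>>> {"op": "carry_out", "data": {"series": [[-0.587,-0.413,0,0],[-0.587,-0.413,0,0],[-0.587,-0.413,0,0],[0,0,0,0],[0,0,0,0]], "fingers": 1}}

```text
t: 25.85
eef_pos: [405.2, -40.2, 109.3]
tcp_rot: [3.14, 0.0, 1.569]
ft_force: [-0.4, -0.2, 0.4]
opening: 0.042
grip_force: 0.0
```

>>> {"op": "carry_out", "data": {"series": [[0,0,-0.6,0],[0,0,-0.6,0],[0,0,-0.6,0],[0,0,0,0],[0,0,0,0]]}}

```text
t: 26.35
eef_pos: [405.4, -39.5, 18.9]
tcp_rot: [-3.141, -0.0, 1.571]
ft_force: [0.6, 0.7, -0.6]
opening: 0.004
grip_force: 0.0
```

>>> {"op": "carry_out", "data": {"series": [[0.15,0,0,0],[0.1,0,0,0],[0.1,0,0,0],[0.1,0,0,0],[0.1,0,0,0]]}}

```text
t: 26.85
eef_pos: [432.8, -39.8, 19.1]
tcp_rot: [3.141, 0.0, 1.57]
ft_force: [-1.7, -0.1, 1.8]
opening: 0.003
grip_force: 0.9
```

>>> {"op": "carry_out", "data": {"series": [[0.12,0,0,0],[0.14,0,0,0],[0.14,0,0,0],[0.14,0,0,0],[0.14,0,0,0]]}}

```text
t: 27.35
eef_pos: [467.0, -39.8, 18.7]
tcp_rot: [-3.141, -0.0, 1.57]
ft_force: [-2.4, 2.6, -0.2]
opening: 0.009
grip_force: 0.9
```

>>> {"op": "carry_out", "data": {"series": [[0.14,0,0,0],[0.14,0,0,0],[0.14,0,0,0],[0.14,0,0,0],[0.14,0,0,0]]}}

```text
t: 27.85
eef_pos: [502.1, -39.9, 18.7]
tcp_rot: [3.142, -0.0, 1.57]
ft_force: [-1.8, 1.8, 0.4]
opening: 0.003
grip_force: 0.9
```

>>> {"op": "carry_out", "data": {"series": [[0.14,0,0,0],[0.14,0,0,0],[0.14,0,0,0],[0.14,0,0,0],[0.14,0,0,0]]}}

```text
t: 28.35
eef_pos: [537.1, -39.9, 18.7]
tcp_rot: [3.142, -0.0, 1.57]
ft_force: [-2.3, 1.0, -0.1]
opening: 0.002
grip_force: 0.9
```

>>> {"op": "carry_out", "data": {"series": [[0.12,0,0,0],[0.12,0,0,0],[0.1,0,0,0],[0.1,0,0,0],[0.08,0,0,0]]}}

```text
t: 28.85
eef_pos: [562.9, -39.9, 18.8]
tcp_rot: [3.141, 0.0, 1.57]
ft_force: [-2.2, 0.8, -0.2]
opening: 0.005
grip_force: 0.8
```

Steady ~2 N push; now slowly to the stop.

>>> {"op": "carry_out", "data": {"series": [[0.08,0,0,0],[0.08,0,0,0],[0.08,0,0,0],[0.06,0,0,0],[0.04,0,0,0]]}}

```text
t: 29.35
eef_pos: [579.8, -39.9, 18.8]
tcp_rot: [3.141, 0.0, 1.57]
ft_force: [-1.5, 0.6, 0.2]
opening: 0.004
grip_force: 0.8
```

>>> {"op": "carry_out", "data": {"series": [[0.03,0,0,0],[0.03,0,0,0],[0.02,0,0,0],[0,0,0,0],[0,0,0,0]]}}

```text
t: 29.85
eef_pos: [583.7, -40.0, 18.8]
tcp_rot: [3.141, 0.0, 1.57]
ft_force: [0.3, 1.0, -0.5]
opening: 0.008
grip_force: 0.2
```

>>> {"op": "carry_out", "data": {"series": [[0.03,0,0,0],[0.02,0,0,0],[0.02,0,0,0],[0,0,0,0],[0,0,0,0]]}}

```text
t: 30.35
eef_pos: [587.2, -39.9, 18.8]
tcp_rot: [3.141, 0.0, 1.57]
ft_force: [-0.7, 0.2, 0.8]
opening: 0.006
grip_force: 0.2
```

>>> {"op": "carry_out", "data": {"series": [[0.03,0,0,0],[0.02,0,0,0],[0,0,0,0],[0,0,0,0],[0,0,0,0]]}}

```text
t: 30.85
eef_pos: [588.7, -39.8, 18.7]
tcp_rot: [-3.14, -0.0, 1.57]
ft_force: [-5.5, -0.7, 1.9]
opening: 0.003
grip_force: 2.7
```

>>> {"op": "carry_out", "data": {"series": [[0.02,0,0,0],[0.02,0,0,0],[0,0,0,0],[0,0,0,0],[0,0,0,0]]}}

```text
t: 31.35
eef_pos: [588.5, -39.8, 18.7]
tcp_rot: [-3.136, -0.0, 1.571]
ft_force: [-16.9, -2.9, 8.7]
opening: 0.005
grip_force: 8.6
```

Drawer is home (firm stop at x≈588.5). Retreat, go over and behind the hasp.

>>> {"op": "carry_out", "data": {"series": [[-0.5,0,0,0],[-0.5,0,0,0],[0,0,0.9,0],[0,0,0.9,0],[0,0,0.9,0]]}}

```text
t: 31.85
eef_pos: [541.5, -39.9, 155.6]
tcp_rot: [3.141, 0.0, 1.57]
ft_force: [-0.2, 0.6, -0.2]
opening: 0.004
grip_force: 0.0
```

>>> {"op": "carry_out", "data": {"series": [[0,0,0.7,0],[0.81,0.36,0,0],[0.81,0.36,0,0],[0.81,0.36,0,0],[0.81,0.36,0,0]]}}

```text
t: 32.35
eef_pos: [705.2, 32.9, 189.1]
tcp_rot: [3.14, 0.0, 1.57]
ft_force: [0.1, -0.0, 0.7]
opening: 0.004
grip_force: 0.0
```

```bash
python3 - <<'E'
from h import *
print(env.state()["eef_pos"])
for c in ("scene","top"):
    cv2.imwrite(f"pics/z_{c}.png",env.read_camera(c)[:,:,::-1])
    for l in ("drawer_front","hasp","hasp_tip","hasp_hinge","magnifier"):
        print(c,l,[(round(d["conf"],2),round(d["position"][1]*640),round(d["position"][0]*480)) for d in env.look_for(c,l)])
for p in [(600,32,88),(600,32,114),(647,32,163),(600,32,182),(600,32,46)]: print(p,w2px("scene",p).round(),w2px("top",p).round())
E
```

```text
[705.24700401  32.92969879 189.12174098]
scene drawer_front [(0.59, 382, 234)]
scene hasp [(0.82, 382, 241)]
scene hasp_tip [(0.75, 380, 243)]
scene hasp_hinge [(0.58, 424, 294)]
scene magnifier [(0.73, 295, 188), (0.68, 230, 289), (0.61, 383, 231)]
top drawer_front [(0.69, 364, 186)]
top hasp []
top hasp_tip []
top hasp_hinge [(0.72, 359, 130)]
top magnifier [(0.87, 388, 290)]
(600, 32, 88) [372. 256.] [317. 182.]
(600, 32, 114) [372. 247.] [316. 180.]
(647, 32, 163) [394. 239.] [315. 154.]
(600, 32, 182) [373. 224.] [315. 174.]
(600, 32, 46) [371. 269.] [317. 185.]
```

>>> {"op": "carry_out", "data": {"series": [[0,0,-0.6,0],[0,0,-0.6,0],[0,0,-0.4,0],[0,0,0,0],[-0.2,0,0,0]]}}

```text
t: 33.45
eef_pos: [694.0, 32.0, 109.2]
tcp_rot: [3.141, 0.0, 1.57]
ft_force: [-0.1, -0.6, 0.2]
opening: -0.0
grip_force: 0.0
```

>>> {"op": "carry_out", "data": {"series": [[-0.2,0,0,0],[-0.2,0,0,0],[-0.2,0,0,0],[-0.15,0,0,0],[-0.15,0,0,0]]}}

```text
t: 33.95
eef_pos: [648.5, 32.1, 109.6]
tcp_rot: [3.139, 0.0, 1.57]
ft_force: [1.2, -0.0, 2.6]
opening: 0.003
grip_force: 0.8
```

>>> {"op": "carry_out", "data": {"series": [[-0.12,0,0,0],[-0.12,0,0,0],[-0.12,0,0,0],[-0.12,0,0,0],[-0.12,0,0,0]]}}

```text
t: 34.45
eef_pos: [617.9, 32.2, 108.6]
tcp_rot: [-3.141, -0.0, 1.57]
ft_force: [-0.1, 0.0, 0.2]
opening: 0.005
grip_force: 0.1
```

>>> {"op": "carry_out", "data": {"series": [[-0.1,0,0,0],[-0.1,0,0,0],[-0.1,0,0,0],[-0.1,0,0,0],[-0.1,0,0,0]]}}

```text
t: 34.95
eef_pos: [593.1, 32.1, 108.7]
tcp_rot: [3.142, -0.0, 1.57]
ft_force: [-0.3, 0.1, -0.0]
opening: 0.003
grip_force: 0.0
```

>>> {"op": "carry_out", "data": {"series": [[-0.1,0,0,0],[-0.1,0,0,0],[0,0,0,0],[0,0,0,0],[0,0,0,0]]}}

```text
t: 35.45
eef_pos: [583.7, 32.1, 108.8]
tcp_rot: [3.141, -0.0, 1.57]
ft_force: [-0.3, 0.8, 0.2]
opening: 0.006
grip_force: 0.0
```

>>> {"op": "carry_out", "data": {"series": [[0,0,0.6,0],[0,0,0.9,0],[0.9,0,0,0],[0.9,0,0,0],[0,0,0,0]]}}

```text
t: 35.95
eef_pos: [677.2, 31.8, 182.9]
tcp_rot: [3.14, 0.0, 1.57]
ft_force: [-1.5, -0.6, -1.3]
opening: 0.006
grip_force: 0.0
```

```bash
python3 - <<'E'
from h import *
for c in ("scene","top"):
    b=env.read_camera(c)[:,:,::-1].copy();cv2.imwrite(f"pics/y_{c}.png",b)
    for l in ("drawer_front","hasp","hasp_tip","hasp_hinge","magnifier"):
        print(c,l,[(round(d["conf"],2),round(d["position"][1]*640),round(d["position"][0]*480)) for d in env.look_for(c,l)])
a=cv2.cvtColor(cv2.imread("pics/y_scene.png"),6)
print(cv2.resize(a[215:275:3,350:420:3],None,fx=1,fy=1))
s=env.state();print(s["t"],s["eef_pos"])
E
```

```text
scene drawer_front [(0.67, 265, 412), (0.5, 337, 293)]
scene hasp []
scene hasp_tip [(0.74, 425, 294), (0.54, 368, 248)]
scene hasp_hinge [(0.93, 424, 293)]
scene magnifier [(0.6, 232, 290), (0.55, 293, 188)]
top drawer_front [(0.66, 361, 180)]
top hasp []
top hasp_tip []
top hasp_hinge [(0.82, 360, 132)]
top magnifier [(0.88, 388, 292), (0.5, 475, 186)]
[[ 77  75  75  77  72  63  60  59  61  62  62  60  63  64  59  59  69  89
   73  18  20  16  28  51]
 [ 81  76  79  79  72  64  62  63  63  62  63  61  65  63  65  67  90  94
   72  20  18  22  48  89]
 [ 82  83  76  78  69  63  64  64  65  63  60  61  62  62  63  79  95  98
   77  25  18  26  77  98]
 [ 87  83  80  75  63  69  64  64  62  66  63  63  64  60  78  91  94  97
   85  23  21  52  97 101]
 [127 122 104  85  69  66  62  61  67  64  58  63  64  71  91  93  95  93
   95  44  42  87 100 102]
 [133 133 129 123  99  88  70  65  65  65  64  86 113  92  96  97 100  96
  101  92  89  95 102 100]
 [130 135 128 122 117 116 111 100  71  67  66 113 105  94  97  94  95 101
   95  91  97  98  99 101]
 [133 127 121 117 116 116 115 116 11
[... 624 characters left out ...]
 88  91  91  95  95
   94  96  92  86  75  47]
 [120 122 118 118 113  90 109 134 137 141 144 135  96  92  90  96  94  97
   93  93  91  76  47  48]
 [117 116 118 118 103  94 113 103 100 104 130 103  92  87  93  96  97  93
   95  90  84  55  46  52]
 [119 118 117 114 100 111 109 109 100  96  96  86  89  85  98  97  96  93
   94  89  67  50  49  50]
 [117 119 117 123 111 112 106 106  99  95  96  89  87  89  97  94  94  96
   93  89  85  70  51  53]
 [120 118 116 118 113 107 110 101  93  98  95  88  88  94  95  91  95  95
   91  90  89  95  85  65]
 [118 116 110 109 109 112 109  98  96  97  90  89  98  97  94  94  97  91
   90  88  92 100 101  93]]
36.55 [673.35340549  32.0934532  184.02340121]
```

```bash
python3 - <<'E'
from h import *
for q in [(371,257),(378,245),(389,250),(382,261)]: print(q,px2w("scene",*q,112).round(),px2w("scene",*q,182).round())
def asc(f,r0,r1,c0,c1):
    h=cv2.cvtColor(cv2.imread(f),cv2.COLOR_BGR2HSV)
    for r in range(r0,r1): print(r,"".join((" " if h[r,c,1]>90 else "g" if h[r,c,1]<45 else ".") if h[r,c,2]>90 else "#" for c in range(c0,c1)))
asc("pics/y_scene.png",236,270,345,405)
print(); asc("pics/y_top.png",140,205,285,350)
E
```

```text
(371, 257) [611.   9. 112.] [641. -50. 182.]
(378, 245) [606.  47. 112.] [637. -15. 182.]
(389, 250) [633.  46. 112.] [661. -16. 182.]
(382, 261) [635.  11. 112.] [664. -49. 182.]
236 ggggggggggggggggggggggggggggggggggggg..                     
237 ggggggggggggggggggggggggggggggggggggg.                      
238 gggggggggggggggggggggggggggggggggggg.                       
239 ggggggggggggggggggggggggggggggggggg..                       
240 gggggggggggggggggggggggggggggggggg..                        
241 gggggggggggggggggggggggggggggggggg.                         
242 ggggggggggggggggggggggggggggggggg..                         
243 gggggggggggggggggggggggggggggggggg..                        
244 gggggggggggggggggggggggggggggggggggg..                      
245 gggggggggggggggggggggggggggggggggggggg..                    
246 ggggggggggggggggggggggggggggggggggggggggg..                 
247 ggggggggggggggggggggggggggggggggggggggggggg..               
248 ggggggggggggggggggggggggggggggggggggggggggggg.              
249 gggggggggggggggggggggggggggggggggggggggggggggg              
250 gggggg
[... 5140 characters left out ...]

195 #################################..............############gggggg
196 ###############################.................###########gggggg
197 ##################################......#....#.############gggggg
198 ################################.............###############ggggg
199 ###############################.###.........################ggggg
200 #################################...........################ggggg
201 #################################..........################gggggg
202 ################################...........################gggggg
203 ################################............###############gggggg
204 ###############################..............##############gggggg
```

>>> {"op": "carry_out", "data": {"series": [[0,-0.9,0,0],[0,-0.9,0,0],[0,-0.9,0,0],[0,-0.9,0,0],[0,-0.9,0,0]]}}

```text
t: 37.05
eef_pos: [673.2, -194.7, 184.0]
tcp_rot: [3.141, 0.0, 1.57]
ft_force: [0.7, -0.2, -0.7]
opening: 0.001
grip_force: 0.0
```

>>> {"op": "carry_out", "data": {"series": [[0,-0.9,0,0],[0,-0.9,0,0],[0,0,0,0],[0,0,0,0],[0,0,0,0]]}}

```text
t: 37.55
eef_pos: [673.5, -281.8, 183.8]
tcp_rot: [-3.142, -0.0, 1.571]
ft_force: [-0.6, -0.2, -0.2]
opening: 0.002
grip_force: 0.0
```

```bash
python3 - <<'E'
from h import *
b=env.read_camera("top")[:,:,::-1].copy();cv2.imwrite("pics/x_top.png",b)
for l in ("drawer_front","hasp","hasp_tip","hasp_hinge","magnifier","slide_box","glue_stick"):
    print(l,[(round(d["conf"],2),round(d["position"][1]*640),round(d["position"][0]*480)) for d in env.look_for("top",l)])
h=cv2.cvtColor(b,cv2.COLOR_BGR2HSV)
for r in range(155,205): print(r,"".join((" " if h[r,c,1]>90 else "g" if h[r,c,1]<45 else ".") if h[r,c,2]>70 else "#" for c in range(240,395)))
print(env.state()["t"],env.state()["eef_pos"])
for p in [(600,32,114),(604,32,46),(600,12,114),(635,32,112),(586,32,66),(532,32,114)]: print(p,w2px("top",p).round())
E
```

```text
drawer_front [(0.86, 306, 184)]
hasp [(0.45, 314, 182)]
hasp_tip [(0.48, 316, 182)]
hasp_hinge [(0.9, 316, 129)]
magnifier [(0.75, 227, 332), (0.27, 314, 182)]
slide_box [(0.22, 168, 280)]
glue_stick [(0.6, 167, 279)]
155 ggggggg                                                                                                                                           ggggggggg
156 ggggggg.                                                                                                                                         .ggggggggg
157 ggggggg.                                                                                                                                          ggggggggg
158 ggggggg.                                                                                                                                          ggggggggg
159 ggggggg.                                                                                                                                          ggggggggg
160 ggggggg.                                                                      
[... 6627 characters left out ...]
gggggggggg
202 ggggggggggggggggggggggggggggggggggggggggggggggggggggg####...........................ggggggggggggggggggggggggggggggggggggggggggggggggggggggggggggggggggggggg
203 gggggggggggggggggggggggggggggggggggggggggggggggggggg#####..............................gggggggggggggggggggggggggggggggggggggggggggggggggggggggggggggggggggg
204 gggggggggggggggggggggggggggggggggggggggggggggggggggg###..................................gggggggggggggggggggggggggggggggggggggggggggggggggggggggggggggggggg
37.95 [ 673.61706029 -282.41873913  183.87151322]
(600, 32, 114) [316. 180.]
(604, 32, 46) [317. 183.]
(600, 12, 114) [325. 179.]
(635, 32, 112) [316. 165.]
(586, 32, 66) [317. 189.]
(532, 32, 114) [316. 209.]
```

```bash
python3 - <<'E'
from h import *
g=cv2.cvtColor(cv2.imread("pics/x_top.png"),6)
for r in range(178,198): print(r,g[r,296:340:2])
for p in [(596,32,46),(581,32,49),(600,32,14),(586,32,66),(574,-78,50)]: print(p,w2px("top",p).round(1))
E
```

```text
178 [ 76  75  75  75  76  82 106 107 107 108 119 193 197 196 193 156 138 138
 138 137 137 135]
179 [ 75  75  75  75  75  80 101 103 103 105 121 154 151 140 120 121 134 129
 129 128 123 120]
180 [ 73  73  73  73  72  76  93  99 110 110 112 136 160 157 160 147 132 137
 147 147 147 154]
181 [ 79  82  87  87  86  94 121 121 122 122 125 191 203 204 206 195 181 181
 180 181 181 185]
182 [103 103 103 102 102 107 120 119 113 112 120 206 208 203 200 183 165 160
 149 147 147 147]
183 [ 93  93  91  90  91  93 100  99  97  96 131 171 164 160 156 149 151 149
 148 147 145 144]
184 [ 91  91  91  90  90  90  91  90  89  95 141 147 148 147 146 136 143 142
 143 143 143 141]
185 [ 88  88  88  88  89  88  89  89  90 117 136 132 152 148 148 139 146 146
 146 146 145 145]
186 [ 90  90  90  90  90  89  89  89  93 144 134 113 161 146 147 142 143 143
 145 145 145 145]
187 [ 88  88  87  87  87  86  89  90 115 141 116 106 165 152 153 137 137 136
 145 140 140 139]
188 [ 82  82  85  82  82  82  96 108 157 158 128 134 178 183 187 164 147 144
 147 149 149 150]
189 [ 86  85  85  86  87  85 104 147 201 178 197 197 19
[... 238 characters left out ...]
  87  85  87  86  87 140 145 147 146 146 145 145 147 149 150 148 150
 147 148 150 148]
193 [ 87  87  86  84  77  75 121 139 146 143 147 146 143 146 147 149 148 151
 146 146 151 150]
194 [ 86  87  86  68  63  64  74 113 141 142 145 146 145 148 151 150 148 151
 145 145 152 151]
195 [ 85  86  79  61  63  65  64  72 113 141 146 144 147 149 152 149 148 149
 147 149 152 151]
196 [ 85  80  68  62  64  64  64  64  72 113 143 143 149 150 149 147 150 149
 147 149 154 150]
197 [ 81  69  61  64  65  66  65  64  64  72 115 143 150 151 148 146 147 150
 148 149 151 151]
(596, 32, 46) [317.2 186.3]
(581, 32, 49) [317.2 192.3]
(600, 32, 14) [317.6 186.9]
(586, 32, 66) [317. 189.]
(574, -78, 50) [363.1 194.6]
```

The top image gives a hasp about 5 rows long (184-189), which is what a plate hanging straight down should show. The drawer is at its stop and the arm is clear.

```bash
python3 -c "
from cell import env
print(env.job_done(), env.state()['t'])"
```

```text
the job is handed in; nothing more can be done
the job is handed in; nothing more can be done
```

I handed the job in at about 38 s: the magnifier was laid flat in the drawer, the drawer pushed to its stop, and the hasp swung over to hang down on the front; once the drawer was shut I couldn't see the magnifier, and I only checked the hasp from overhead.

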